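# Feel a pump shaft's end float and lock it at mid-float

### The job

Check the end float of the lab pump's shaft by its hub: with the lock pin still up, gently push the hub in along its axis until it rests firmly on its inner stop for a moment, then pull it out until it rests firmly on its outer stop for a moment, never forcing it. Then set the hub halfway between the two stops you felt, press the lock pin on top of it fully down into its groove, and let go, leaving the other things on the bench where they are.

Things in the scene. Friction and masses are not known exactly. Their poses are not given: they have to be found in the camera images.
- pump: Pump drive fixed to the bench: white housing about 160 x 130 mm, 150 mm tall. Origin: centre of its underside, on the bench; its z is up. Its front face, 84 mm from the origin along its own -x, carries the shaft hub; the hub's axis is level, along the pump's x at y = 0, 95 mm above the bench.
- hub: Bare aluminium barrel on the shaft: 34 mm diameter, 79 mm long, lying level; rear 5 mm is a 44 mm flange. Origin: on its axis, 24 mm from the free end: grip there, fingers either side from above. Axes as the pump's. Only slides along x (1.5 N friction, stays where left, does not turn). As built its origin is at x = -171 mm in the pump's frame; out is -x, in is +x.
- hub_end (a point): Centre of the hub's free end face. How far the hub can slide: the stops are inside, unseen. The inner one lies 2 to 26 mm inward of the as-built place, the outer one 2 to 26 mm outward, different every time and not symmetric; whole float 20 to 36 mm. The hub starts within 2 mm of the as-built place. Stops give 1 to 2 mm at 10 N; 5 to 8 N is a firm rest, above 16 N hurts the bearing.
- pin: Lock pin carried by the hub: black round cap, 18 mm diameter, 9 mm high, on a thin stem. Origin: centre of the cap's top; with the pin up, 40 mm above the hub's axis (135 mm above the bench) and 40 mm from the hub's origin towards the pump. Slides straight down 12 mm (1.5 N friction, stays where left).
- pin_nose (a point): The pin's blunt nose tip, hidden in the hub, 29 mm below the cap's top. Its groove is at the middle of the float and takes the nose up to about 1.7 mm off either way; further off, the pin stops on hard metal after 3 to 5 mm.
- rack: Bystander: orange tube rack, 85 x 125 x 45 mm, standing loose. Origin: centre of its underside.
- bottle: Bystander: white bottle with orange cap, 60 mm diameter, 150 mm tall, standing loose. Origin: centre of its underside.
- jar: Bystander: glass jar with blue lid, 64 mm diameter, 85 mm tall, standing loose. Origin: centre of its underside.

How it is judged (in metres and radians):
On the way, in this order (a step that is already met when the one before it is completed fails the run):
1. with the pin up, the hub is pushed in and rests on its inner stop with more than 3 N (contact force between hub and pump above 3 N and x of hub in the frame of pump above -0.17 m and z of pin in the frame of hub above 0.038 m), for 0.15 s.
2. with the pin up, the hub is pulled out and rests on its outer stop with more than 3 N (contact force between hub and pump above 3 N and x of hub in the frame of pump below -0.172 m and z of pin in the frame of hub above 0.038 m), for 0.15 s.
At the end, for the whole second after the job is handed in: The lock pin is at least 9 mm down, which is possible only in its groove with the hub within about 2 mm of the middle of its float; hub and pin are at rest; rack, bottle and jar are within 15 mm of where they stood (z of pin in the frame of hub below 0.031 m and linear speed of each of hub, pin below 0.005 m/s and distance of each of rack, bottle, jar from where it was at the start of the episode below 0.015 m); the robot touches nothing.
It fails at once if the hub or its pin is forced against the stops or the groove's edge with more than 16 N (contact force between hub and pump above 16 N).
It fails at once if a bystander is knocked over or shoved (distance of any of rack, bottle, jar from where it was at the start of the episode above 0.03 m or angle between any of bottle, jar's own z axis and vertical above 0.5 rad).
It also fails if it takes over 58 s, if anything falls off the work surface, if the arm or the gripper's body presses on something with over 40 N, if the wrist force passes 120 N, or if a joint passes its speed limit or range.

### The arm

A 6-joint arm with a two-finger parallel gripper is mounted at the origin on the work surface. World frame = base frame: x ahead of the robot, y to its left, z up, the work surface at z = 0. Lengths are in mm, angles in rad, forces in N, time in s.
With the tool pointing down it reaches from about 275 to 825 mm from the base axis. Payload 5.2 kg.
Tool frame: the origin (TCP) lies at the very end of the fingers, on their centre line; the grasp point (between the pads) lies 19 mm behind it; z points along the fingers, y is the line along which they close (so a half turn about z gives the same grasp; the last joint's range is limited). The gripper opens to 93 mm and grips with 3 to 60 N. Pads are 15 mm wide; open, the fingers measure 128 mm over their backs; the gripper's body (75 mm by 188 mm) begins 65 mm behind the grasp point.
Start: joints at [-1.318, 0.259, 1.535, -0, 1.348, -0.203], TCP at [242.12, -493.845, 185.853] pointing down, gripper open.
Joint ranges: [-3.14, 3.14], [-0.91, 2.08], [0.19, 2.58], [-1.22, 4.36], [0.22, 2.71], [-3.12, 3.12]. Speed limits (rad/s): [2.57, 2.57, 3.14, 3.14, 3.14, 3.14].

### API

Orientations are given as [roll, pitch, yaw] about the fixed x, y, z axes, in that order (R = Rz(yaw) Ry(pitch) Rx(roll)).
In Python, from bench import robot gives the robot as it stands. The module is installed in compiled form; this text tells all that it offers. Calls block until the motion is done:
- robot.move_ptp(position, orientation): joint-space move of the TCP to a pose.
- robot.move_linear(position, ori=None, speed=150, f_stop=None): straight line of the TCP; ori=None keeps the orientation; speed is the mean speed in mm/s. With f_stop (N) it stops when the force on the tool has changed by that much, and returns True; else False.
- robot.move_j(angles): joint-space move.
- robot.move_gripper(opening): opening from 0.0 (shut) to 1.0 (fully open); the grip force is fixed at half the most; returns when the fingers have stopped.
- robot.sleep(seconds).
- robot.inverse_kinematics(position, orientation): joint angles nearest the present ones, or None.
- robot.get_image(name): name is "side" or "top"; returns a dict with "img" (400x640x3 uint8, blue, green, red), "fovy" (degrees; the focal length in pixels is half the picture's height over the tangent of half this angle, whatever the lens; pixels are square), "cx", "cy" (the principal point, pixels), "eye" and "orientation" of the camera in the world. Camera axes: x right, y down, z forward; pixel columns grow to the right and rows downward; lengths in mm; the calibration is good to about 2 mm. A picture is of the moment at which its call begins. There is no depth.
A pose or a line that the arm cannot do raises robot.MotionError and nothing moves.
- robot.hand_in(): hands the job in; it is judged then, once.
Readings, each from a call of its own:
- robot.current_t(): time.
- robot.current_qpos(): joint angles.
- robot.current_joint_vel(): joint speeds.
- robot.current_joint_efforts(): joint torques, N m.
- robot.current_tcp_pos(): TCP position.
- robot.current_eef_rot(): TCP orientation.
- robot.current_contact_force(): force on the tool from outside, world axes, zero at the start.
- robot.current_ft_torque(): the same for the moment, N m.
- robot.current_gripper_width(): opening from 0.0 (shut) to 1.0 (fully open).
- robot.current_finger_force(): force on a finger pad.
Only numpy, scipy, OpenCV 4.12 (cv2) and the standard library are available. Lean on these libraries where they do the work, as an engineer would, in place of code of your own. Each camera call takes 0.05 s, during which the arm holds its last target. There are 200 camera calls.

## Working session

There is one attempt and no reset: what is moved stays moved. The work goes in short steps, each a Python script; the robot and the scene stay as the last script left them, time stands still between calls to the robot, and variables do not carry over. Pictures are saved under pics/ and viewed, at most 12 in all, crops included, and the job is handed in when it is done.

```bash
mkdir -p pics; python3 - <<'E'
from bench import robot
import cv2
for n in("top","side"):
    d=robot.get_image(n); cv2.imwrite(f"pics/{n}0.png",d["img"])
    print(n,{k:v for k,v in d.items() if k!="img"})
print(robot.current_t(),robot.current_tcp_pos(),robot.current_eef_rot(),robot.current_contact_force())
E
```

```text
top {'fovy': 52.48361714342218, 'cx': 320.16595618622273, 'cy': 201.74127517351224, 'eye': array([ 394.50678345,  -61.08682314, 1055.84574215]), 'orientation': array([-2.97707311,  0.00799908, -1.54599666])}
side {'fovy': 48.019548096866785, 'cx': 320.280310717942, 'cy': 202.39028339969863, 'eye': array([391.25318072, 612.07890849, 751.01183099]), 'orientation': array([-2.31895264, -0.01924696, -2.90986164])}
0.1 [ 241.99982369 -493.31478929  185.12734988] [-3.14004332e+00 -3.43004692e-04  4.55855171e-01] [-0.13085602  0.83366016 -0.3140547 ]
```

View pics/top0.png

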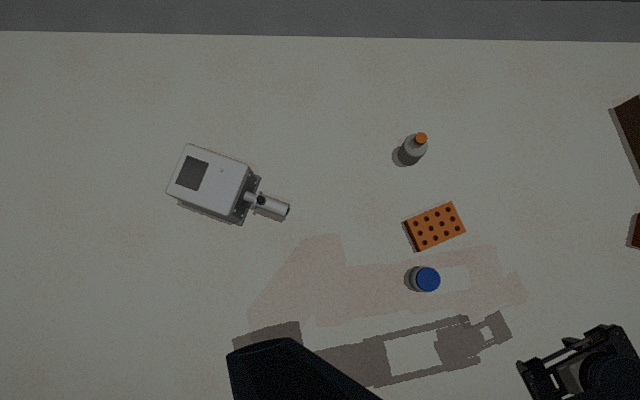

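View pics/side0.png

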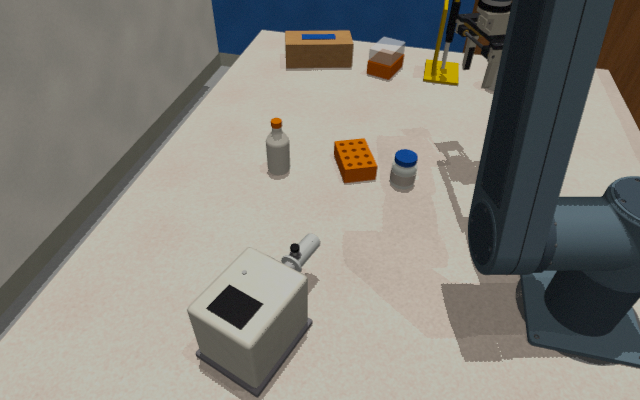

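The top view shows the pump near (210,183), the hub running to its free end at about (288,209), and the pin cap near (261,200). The bystanders are well to the right, at x>400. In the side view the pin cap is at about (295,247) and the hub end at about (313,240). I'll enlarge both.

```bash
python3 - <<'E'
import cv2,numpy as np
a=cv2.imread("pics/top0.png")[135:235,155:305]; b=cv2.imread("pics/side0.png")[220:300,250:350]
f=lambda i,s:cv2.resize(i,None,fx=s,fy=s,interpolation=cv2.INTER_CUBIC)
cv2.imwrite("pics/topc.png",f(a,5)); cv2.imwrite("pics/sidec.png",f(b,7))
E
```

```text
(no output)
```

View pics/topc.png

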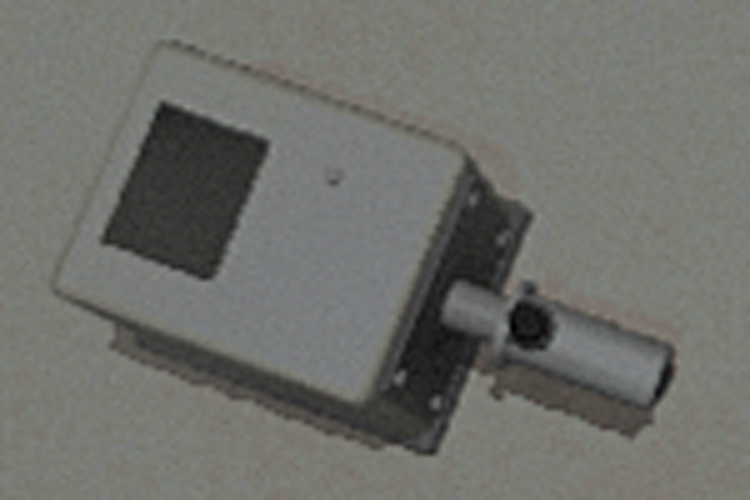

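View pics/sidec.png

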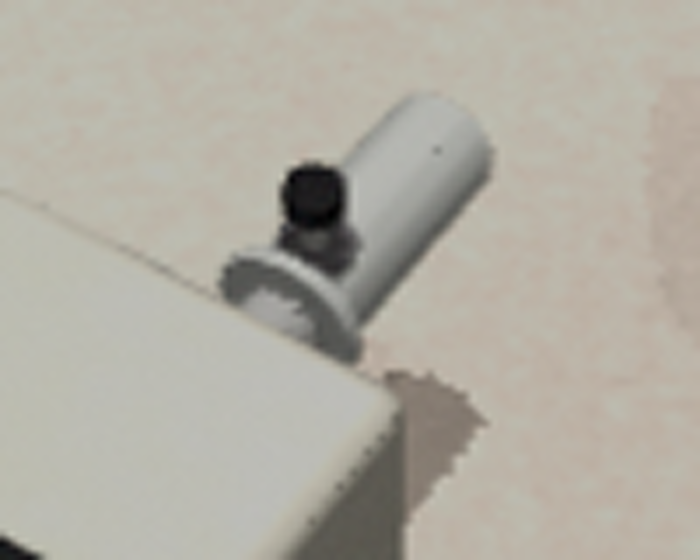

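```bash
cat > h.py <<'E'
import numpy as np
from scipy.spatial.transform import Rotation as R
def proj(d,p):
    f=200/np.tan(np.radians(d["fovy"]/2)); q=R.from_euler("xyz",d["orientation"]).inv().apply(np.atleast_2d(p)-d["eye"])
    return q[:,:2]/q[:,2:]*f+[d["cx"],d["cy"]]
E
python3 - <<'E'
from h import *; from bench import robot
from scipy.optimize import least_squares
T=robot.get_image("top"); S=robot.get_image("side")
c=lambda a,s,o:(np.array(a,float)+.5)/s-.5+o
top=c([(168,42),(465,155),(368,402),(55,290),(531,323),(660,374)],5,[155,135])
side=c([(314,186)],7,[250,220])
def model(v):
    x,y,a,h=v
    P=np.array([[80,-65,150],[-80,-65,150],[-80,65,150],[80,65,150],[h+40,0,135],[h-24,0,95]],float)
    return R.from_euler("z",a).apply(P)+[x,y,0]
def res(v):
    P=model(v); return np.r_[(proj(T,P)-top).ravel(),(proj(S,P[4:5])-side).ravel(),(v[3]+171)/4]
best=min((least_squares(res,[300,200,a,-171],x_scale=[10,10,.1,1]) for a in np.arange(-3,3.2,.7)),key=lambda r:r.cost)
v=best.x; print(v,best.cost,np.round(best.fun,2)); print(model(v)[4:])
np.save("fit.npy",v)
o=R.from_euler("z",v[2]).apply([v[3],0,0])+[v[0],v[1],0]
for yaw in (v[2],v[2]+np.pi,v[2]-np.pi): print(yaw,robot.inverse_kinematics([o[0],o[1],140],[np.pi,0,yaw]))
E
```

```text
[ 592.37017541  209.79015346    1.24334605 -167.86408166] 12.46439536994402 [-1.8  -1.59  2.57 -1.28  0.56  1.96 -1.73  0.38 -0.68 -0.6   0.93  1.12
 -0.12 -0.21  0.78]
[[551.24527262  88.72006736 135.        ]
 [530.66096353  28.12067611  95.        ]]
1.243346052117381 [-1.12189940e-01  2.77534028e-01  1.62595570e+00 -4.44089210e-16
  1.23810292e+00  2.15260335e-01]
4.3849387057071745 [-0.11218994  0.27753403  1.6259557   0.          1.23810292 -2.92633232]
-1.8982466014724122 [-0.11218994  0.27753403  1.6259557   0.          1.23810292 -2.92633232]
```

```bash
python3 - <<'E'
from h import *; from bench import robot
from scipy.optimize import least_squares
T=robot.get_image("top"); S=robot.get_image("side")
c=lambda a,s,o:(np.array(a,float)+.5)/s-.5+o
top=c([(168,42),(465,155),(368,402),(55,290),(531,323),(660,374)],5,[155,135])
side=c([(314,186)],7,[250,220])
# hub-centred: x,y of hub origin, yaw ; pump top rectangle free in x and size
def model(v):
    x,y,a,xb,xf,w=v
    P=np.array([[xb,-w,150],[xf,-w,150],[xf,w,150],[xb,w,150],[40,0,135],[-24,0,95]],float)
    return R.from_euler("z",a).apply(P)+[x,y,0]
def res(v):
    P=model(v); return np.r_[(proj(T,P)-top).ravel(),(proj(S,P[4:5])-side).ravel()]
b=least_squares(res,[538,51,1.24,250,90,65],x_scale=[10,10,.1,10,10,10])
v=b.x; print(v,b.cost,np.round(b.fun,2)); print(model(v)[4:]); np.save("fit.npy",v[:3])
E
```

```text
[538.46609857  51.1848249    1.24428714 243.10031022  91.18215346
  61.81789223] 2.291767105570486 [-0.67  0.36  0.54 -0.51 -0.4   0.14  0.58 -0.15 -0.83 -0.62  0.8   1.07
 -0.2  -0.08]
[[551.29564275  89.07153492 135.        ]
 [530.76837206  28.45279889  95.        ]]
```

```bash
python3 - <<'E'
from h import *; from bench import robot; import cv2
x,y,a=np.load("fit.npy"); o=[np.pi,0,a]
p=robot.current_tcp_pos(); robot.move_linear([p[0],p[1],260],speed=200)
robot.move_ptp([x,y,240],o)
print(robot.move_linear([x,y,77],speed=120,f_stop=8))
robot.sleep(.2)
print(robot.current_t(),robot.current_tcp_pos(),robot.current_eef_rot(),robot.current_contact_force())
i=[cv2.resize(robot.get_image(n)["img"][r:r+110,q:q+150],None,fx=4,fy=4,interpolation=2)[:, :] for n,r,q in(("top",130,200),("side",200,240))]
cv2.imwrite("pics/g.png",cv2.resize(np.vstack(i),None,fx=.68,fy=.68))
E
```

```text
False
4.7417 [538.83274305  51.14931189  77.54624551] [ 3.14055086e+00 -2.49413138e-04  1.24426605e+00] [ 0.39326574 -0.57184281 -0.97632543]
```

View pics/g.png

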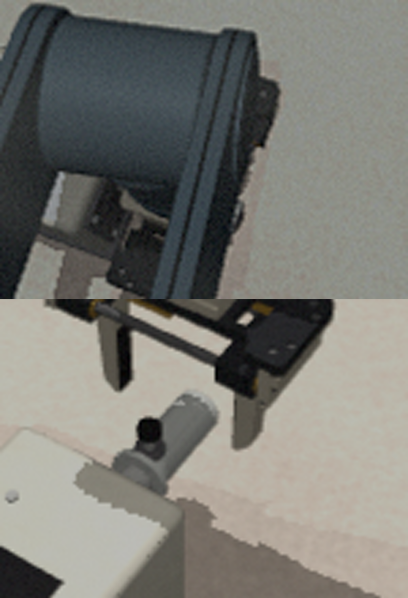

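The side view shows the fingers on either side of the barrel near its free end, clear of the pin. I'll close the gripper.

```bash
python3 - <<'E'
from h import *; from bench import robot
a=np.load("fit.npy")[2]; u=np.array([np.cos(a),np.sin(a),0]); n=np.array([-u[1],u[0],0])
def rep():
    robot.sleep(.15); f=np.mean([robot.current_contact_force() for _ in range(5)],0); p=robot.current_tcp_pos(); m=robot.current_ft_torque()
    print(round(robot.current_t(),2),"p",p.round(2),"F u,n,z",np.round([f@u,f@n,f[2]],2),"M",np.round([m@u,m@n,m[2]],2),"w",robot.current_gripper_width()*93)
rep(); robot.move_gripper(0.0); rep(); print(robot.current_finger_force())
E
```

```text
4.99 p [538.51  51.19  77.1 ] F u,n,z [ 0.37 -0.06 -0.27] M [ 0.03  0.02 -0.01] w 92.75768887881644
6.64 p [538.56  51.55  79.15] F u,n,z [-1.76  5.53 16.1 ] M [1.04 0.09 0.01] w -0.024093502978143715
7.904192206333391
```

```bash
python3 - <<'E'
from h import *; from bench import robot; import cv2
print(robot.current_gripper_width(),robot.current_finger_force(),robot.current_contact_force())
cv2.imwrite("pics/g2.png",cv2.resize(robot.get_image("side")["img"][190:290,240:360],None,fx=5,fy=5,interpolation=2))
E
```

```text
-0.000259069924496169 7.904192206333391 [-5.80699272  0.10498543 16.10205272]
```

View pics/g2.png

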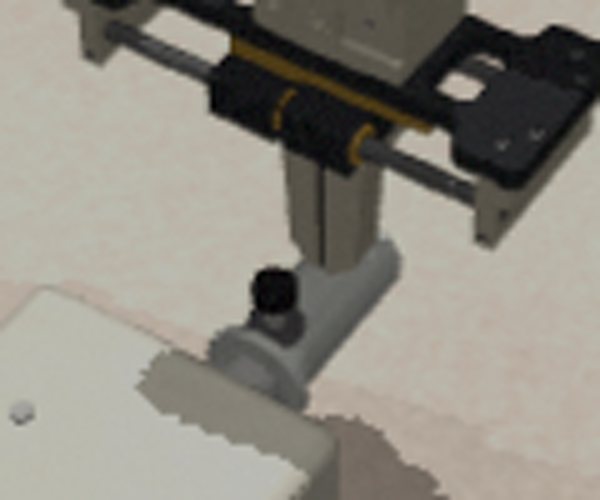

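```bash
python3 - <<'E'
from h import *; from bench import robot
S=robot.get_image("side"); p=robot.current_tcp_pos(); print(p)
for dz in(0,19,33): print(dz,(proj(S,p+[0,0,dz])-[240,190])*5)
x,y,a=np.load("fit.npy"); 
for q in((-24,0,95),(-24,0,112),(-24,0,78),(-24,-17,95),(-24,17,95),(40,0,135),(40,0,126),(55,-22,95),(55,0,117)): print(q,(proj(S,R.from_euler("z",a).apply(q)+[x,y,0])-[240,190])*5)
E
```

```text
[538.55343904  51.57950792  79.14222558]
0 [[331.1920289  311.61816152]]
19 [[331.09255409 279.34212631]]
33 [[331.01734157 254.93834052]]
(-24, 0, 95) [[364.97917782 245.62745957]]
(-24, 0, 112) [[365.33755447 216.07213949]]
(-24, 0, 78) [[364.6300348  274.42128229]]
(-24, -17, 95) [[328.9732051  228.38536764]]
(-24, 17, 95) [[401.51004568 263.12090674]]
(40, 0, 135) [[271.12964894 280.33780301]]
(40, 0, 126) [[271.62511012 296.67108169]]
(55, -22, 95) [[202.4007375  352.44446467]]
(55, 0, 117) [[248.91614892 338.99356448]]
```

```bash
python3 - <<'E'
from h import *; from bench import robot; import cv2
p=robot.current_tcp_pos(); robot.move_linear([538.5,51.2,125],speed=80)
robot.move_gripper(1.0)
print(robot.current_t(),robot.current_tcp_pos(),robot.current_contact_force(),robot.current_gripper_width())
im=[]
for n in("top","side"):
    d=robot.get_image(n); i=cv2.imread(f"pics/{n}0.png"); p0=np.array([242,-493.3,185.1])
    yv=R.from_euler("xyz",[-3.14,0,.4559]).apply([0,46,0])
    for dz in(0,30):
        for s in (-1,1):
            q=proj(d,p0+s*yv+[0,0,dz])[0]; print(n,dz,q.round(1)); 
            cv2.circle(i,tuple(int(v*16) for v in q),16,(0,255,0) if dz else (0,0,255),-1,shift=4)
    r,c=(310,500) if n=="top" else (20,430)
    im.append(cv2.resize(i[r:r+90,c:c+130],None,fx=4,fy=4,interpolation=2))
cv2.imwrite("pics/t.png",cv2.resize(np.vstack([m[:290] if 0 else m for m in im]),None,fx=.82,fy=.82))
E
```

```text
8.9667 [538.51165342  51.20153811 125.00777679] [-0.15744606  0.02291178 -0.83394047] 0.9985247589044487
top 0 [513.4 359.9]
top 0 [552.9 340.3]
top 30 [520.5 363.3]
top 30 [561.3 342.9]
side 0 [479.9  99.2]
side 0 [463.3  81.7]
side 30 [483.1  88.3]
side 30 [466.   71.1]
```

View pics/t.png

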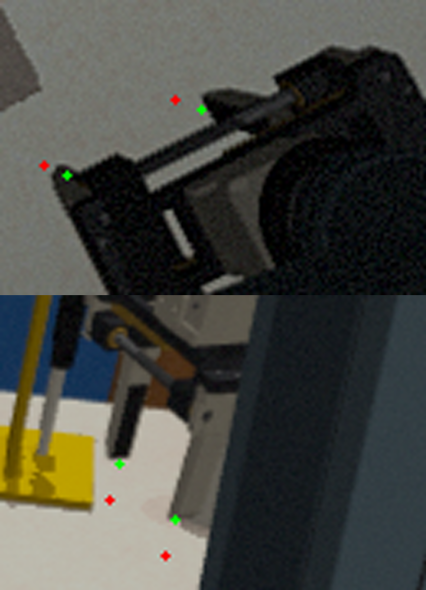

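The overlay shows the real fingertips about 30 mm above the reported TCP (the +30 mm dots sit near the tips, the reported TCP dots lie well beyond them). The contact on top of the hub gives about 32 mm (112 mm against 79 mm reported). That explains the missed grip, so I'll correct for it and grip again.

```bash
cat >> h.py <<'E'
from bench import robot
OFF=32. # real tip is this far above the reported TCP
x0,y0,a=np.load("fit.npy"); u=np.array([np.cos(a),np.sin(a),0]); n=np.array([-u[1],u[0],0])
def rep(s=.15):
    robot.sleep(s); f=np.mean([robot.current_contact_force() for _ in range(5)],0); p=robot.current_tcp_pos(); m=robot.current_ft_torque()
    print(round(robot.current_t(),2),"s",round((p-[x0,y0,0])@u,2),"n",round((p-[x0,y0,0])@n,2),"z",p[2].round(2),"F u,n,z",np.round([f@u,f@n,f[2]],2),"w",round(robot.current_gripper_width()*93,1))
    return p,f
E
python3 - <<'E'
from h import *
print(robot.move_linear([x0,y0,76-OFF],speed=100,f_stop=8)); rep()
robot.move_gripper(0.0); rep(); print(robot.current_finger_force())
E
```

```text
False
10.18 s 0.16 n -0.62 z 44.77 F u,n,z [0.54 0.78 0.75] w 93.1
11.3 s -0.01 n 1.16 z 43.82 F u,n,z [-0.77  5.04  4.17] w 32.8
30.002202093601227
```

```bash
python3 - <<'E'
from h import *
c=np.array([x0,y0,0])+1.2*n+[0,0,76-OFF]
robot.move_linear(c,speed=20); rep()
print(robot.move_linear(c+40*u,speed=8,f_stop=7.))
for _ in range(3): rep(.2)
E
```

```text
11.7 s -0.04 n 1.05 z 43.89 F u,n,z [ 0.32  0.39 -0.27] w 32.9
True
13.78 s 9.4 n 1.1 z 43.79 F u,n,z [-0.56 -0.26  6.32] w 32.9
13.97 s 9.4 n 1.04 z 43.84 F u,n,z [ 0.14 -0.22  7.64] w 33.2
14.18 s 9.4 n 1.07 z 43.8 F u,n,z [ 0.16 -0.26  7.07] w 32.8
```

```bash
python3 - <<'E'
from h import *; import cv2
i=robot.get_image("side")["img"]
cv2.imwrite("pics/b.png",cv2.resize(i[190:290,240:360],None,fx=6,fy=6,interpolation=2))
m=robot.current_ft_torque(); print(np.round([m@u,m@n,m[2]],2),robot.current_finger_force())
E
```

```text
[ 0.1  -0.04 -0.02] 30.00239074230194
```

View pics/b.png

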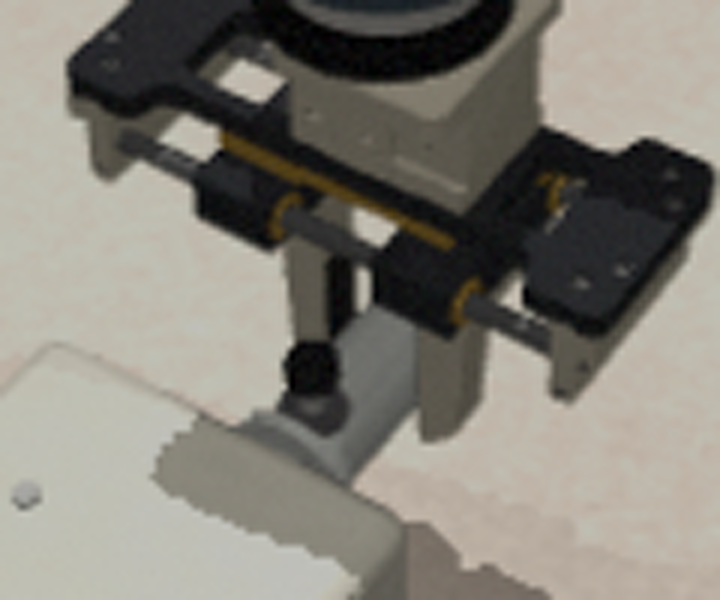

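```bash
python3 - <<'E'
from h import *
def go(s,dn,z): robot.move_linear(np.array([x0,y0,0])+s*u+dn*n+[0,0,z],speed=15); rep(.1)
go(9.4,1.1,44.3); go(9.4,1.1,44.8); go(8.9,1.1,44.8); go(9.9,1.1,44.8)
E
```

```text
14.63 s 9.33 n 1.24 z 43.95 F u,n,z [-0.18 -2.08 -5.49] w 33.2
14.98 s 9.32 n 1.32 z 44.04 F u,n,z [ -1.23  -4.29 -14.73] w 33.2
15.33 s 9.0 n 1.3 z 44.04 F u,n,z [  1.08  -4.37 -15.81] w 33.4
15.68 s 9.42 n 1.3 z 44.05 F u,n,z [ -1.74  -4.71 -14.32] w 33.3
```

```bash
cat >> h.py <<'E'
def feel(sgn,s,dn=1.1,z=44.2,F=6.8,lim=34):
    s0=s
    while abs(s-s0)<lim:
        fs=[]
        for _ in range(4): fs.append(robot.current_contact_force()); robot.sleep(.012)
        f=np.mean(fs,0); fu=-sgn*(f@u); p=robot.current_tcp_pos()
        if fu>3 or abs(f[2])>6: print("s",round(s,2),"act",round((p-[x0,y0,0])@u,2),"F",np.round([f@u,f@n,f[2]],2))
        if fu>=F: break
        s+=sgn*(.35 if fu>2.8 else .9)
        z+=np.clip(f[2]/40,-.2,.2); dn+=np.clip(f@n/40,-.2,.2)
        robot.move_linear(np.array([x0,y0,0])+s*u+dn*n+[0,0,z],speed=12)
    rep(.3); print("cmd s,n,z",s,dn,z)
    return s,dn,z
E
python3 - <<'E'
from h import *
feel(1,9.9,1.1,44.3)
E
```

```text
s 9.9 act 9.42 F [ -1.08  -5.35 -15.52]
s 10.8 act 9.58 F [-4.81 -3.02 -9.68]
s 11.15 act 9.56 F [-5.53 -2.76 -7.94]
s 11.5 act 9.59 F [-7.36 -1.68 -5.87]
16.87 s 9.62 n 1.27 z 43.96 F u,n,z [-7.3  -1.93 -6.38] w 33.2
cmd s,n,z 11.5 0.821912617711932 43.70157811963214
```

```bash
python3 - <<'E'
from h import *; import cv2
S=robot.get_image("side"); i=S["img"]
for s in (0,9.5):
  for z in(135,130,125):
    q=np.array([x0,y0,z])+(s+40)*u+[0,0,0]; print(s,z,((proj(S,q)-[260,215])*9).round())
i=cv2.convertScaleAbs(i[215:275,260:340],alpha=1.5)
cv2.imwrite("pics/c.png",cv2.resize(i,None,fx=9,fy=9,interpolation=2))
E
```

```text
0 135 [[308. 280.]]
0 130 [[309. 296.]]
0 125 [[309. 312.]]
9.5 135 [[281. 309.]]
9.5 130 [[282. 326.]]
9.5 125 [[283. 342.]]
```

View pics/c.png

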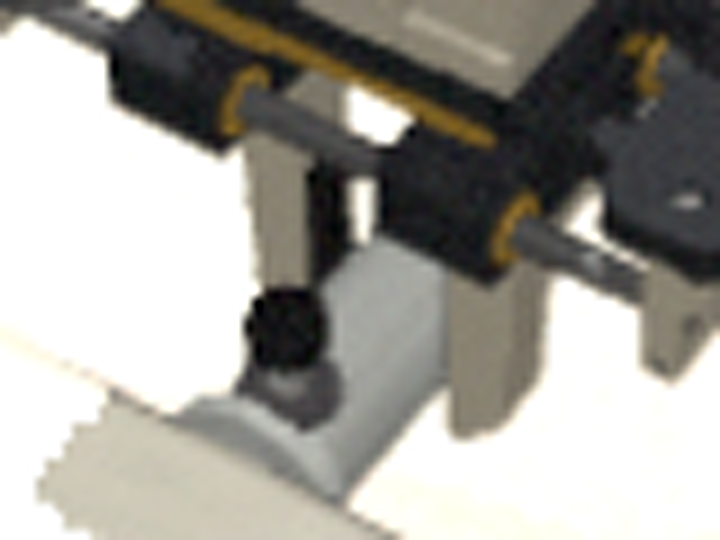

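The cap is about where a pin-up hub shifted 9.5 mm inward would put it (seen at (287,313), and (287,313) predicted after the initial pixel offset), so the hub is at its inner stop with the pin up. I'll null the side loads, confirm with a slightly firmer push, then pull out.

```bash
python3 - <<'E'
from h import *
s,dn,z=feel(1,11.5,.82,43.7,F=8.3)
E
```

```text
s 11.5 act 9.58 F [-6.94 -2.01 -5.82]
s 11.85 act 9.65 F [-8.64 -1.18 -5.07]
17.53 s 9.65 n 1.26 z 43.95 F u,n,z [-7.94 -1.43 -4.47] w 32.9
cmd s,n,z 11.85 0.7697294785090171 43.55453331063172
```

```bash
python3 - <<'E'
from h import *
s,dn,z=feel(-1,11.85,.77,43.5,F=8,lim=45)
E
```

```text
s 8.25 act 9.0 F [1.37 4.71 6.34]
s -22.35 act -21.77 F [ 5.56  0.6  -1.05]
s -22.7 act -21.82 F [ 5.95  0.97 -1.4 ]
s -23.05 act -21.84 F [ 7.    0.95 -0.85]
s -23.4 act -21.87 F [ 8.5   0.06 -1.04]
29.48 s -21.88 n 1.25 z 43.9 F u,n,z [ 8.92  0.72 -1.17] w 33.0
cmd s,n,z -23.400000000000002 1.4209885711507595 43.77585141936922
```

```bash
python3 - <<'E'
from h import *; import cv2
B=np.array([x0,y0,0]); dn,z=1.35,43.8; mid=(9.65-21.88)/2; cmd=mid
robot.move_linear(B-10*u+dn*n+[0,0,z],speed=20)
for k in range(4):
    robot.move_linear(B+cmd*u+dn*n+[0,0,z],speed=15); p,f=rep(.15)
    e=mid-np.mean([(robot.current_tcp_pos()-B)@u,(p-B)@u])
    if abs(e)<.15: break
    cmd+=e
robot.move_gripper(1.0); rep(.1)
c=B+(mid)*u+dn*n
robot.move_linear(c+[0,0,130],speed=120)
robot.move_gripper(0.0)
S=robot.get_image("side"); g=S["img"][215:275,260:340]
cv2.imwrite("pics/d.png",cv2.resize(cv2.convertScaleAbs(g,alpha=1.5),None,fx=9,fy=9,interpolation=2))
q=B+[0,0,135]+(mid+40)*u+0*n; print(((proj(S,q)-[260,215])*9+[6,4]).round(), robot.current_t())
E
```

```text
30.86 s -5.85 n 1.25 z 43.87 F u,n,z [ 1.05 -0.09  1.45] w 33.1
31.26 s -6.23 n 1.23 z 43.88 F u,n,z [1.69 0.31 2.  ] w 32.9
32.42 s -6.37 n 1.33 z 43.81 F u,n,z [ 0.24 -0.23  0.07] w 93.4
[[331. 265.]] 34.7917
```

View pics/d.png

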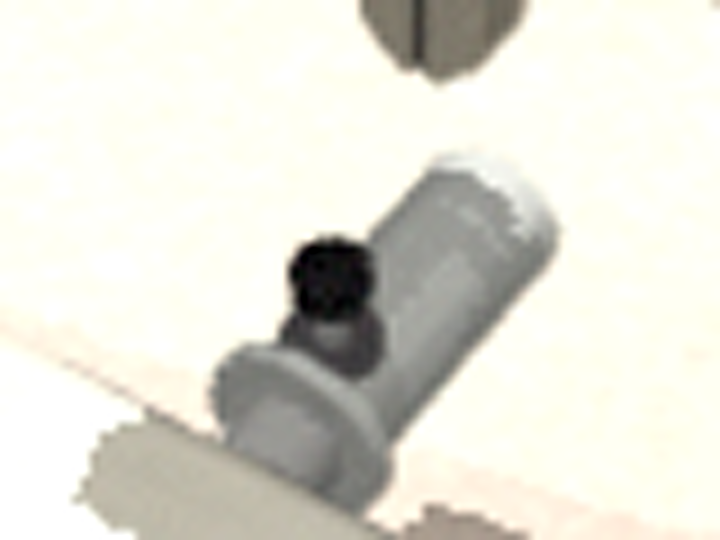

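The cap top is at about (332,266) against (331,265) predicted, so the grip didn't slip and the hub is at the middle. Next I'll press the pin.

```bash
python3 - <<'E'
from h import *
B=np.array([x0,y0,0]); mid=-6.15; c=B+(mid+40)*u+1.25*n
robot.move_linear(c+[0,0,130],speed=80); rep(.1)
print(robot.move_linear(c+[0,0,106],speed=40,f_stop=5)); rep(.1)
for z in np.arange(105,88,-1.):
    robot.move_linear(c+[0,0,z],speed=15); robot.sleep(.03)
    f=robot.current_contact_force(); print(z,robot.current_tcp_pos()[2].round(2),f.round(1))
    if f[2]>8: break
E
```

```text
35.54 s 33.65 n 1.32 z 129.91 F u,n,z [-0.13 -0.45 -0.85] w 0.6
False
36.39 s 33.94 n 0.99 z 106.28 F u,n,z [-0.14  0.15 -0.17] w 0.1
105.0 105.1 [ 0.2 -0.7 -0.6]
104.0 103.97 [-0.7  0.6 -0.9]
103.0 102.95 [-0.1 -0.  -0.5]
102.0 101.98 [-0.2 -0.5  0.8]
101.0 100.98 [0.2 0.2 0.2]
100.0 99.91 [0.  0.5 0.6]
99.0 98.91 [ 1.2 -0.5 -0.1]
98.0 97.9 [ 0.  -0.1  0.4]
97.0 96.89 [-0.2  0.9  0. ]
96.0 95.93 [0.7 0.5 0.4]
95.0 94.91 [0.5 0.2 0.2]
94.0 93.92 [ 0.6  0.1 -0.5]
93.0 92.93 [1.1 0.5 0.1]
92.0 91.91 [ 0.4  0.4 -0.6]
91.0 90.94 [ 0.6 -0.8  0.9]
90.0 90.39 [-0.8  0.4  4.1]
89.0 90.29 [-3.7 -0.3 10.6]
```

```bash
python3 - <<'E'
from h import *; import cv2
B=np.array([x0,y0,0]); c=B+33.85*u+1.25*n
robot.move_linear(c+[0,0,150],speed=100); rep(.2)
S=robot.get_image("side"); g=S["img"][215:275,260:340]
cv2.imwrite("pics/e.png",cv2.resize(cv2.convertScaleAbs(g,alpha=1.5),None,fx=9,fy=9,interpolation=2))
for z in(135,123): print(z,((proj(S,c-1.25*n+[0,0,z])-[260,215])*9+[6,4]).round())
E
```

```text
42.17 s 33.68 n 1.77 z 149.13 F u,n,z [-0.62 -0.27 -0.44] w 0.4
135 [[331. 265.]]
123 [[332. 304.]]
```

View pics/e.png

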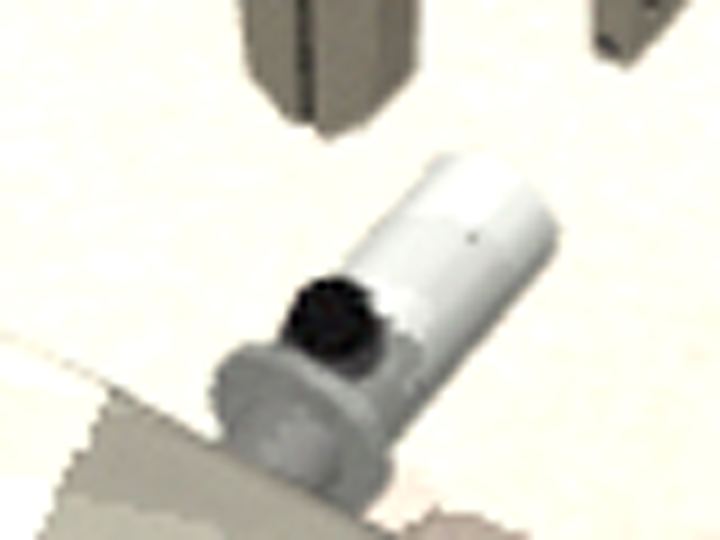

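The cap top is now at about (333,306), against (332,304) predicted for 12 mm down. The pin is fully seated and the arm is clear.

```bash
python3 - <<'E'
from bench import robot
print(robot.hand_in())
E
```

```text
the job is handed in; nothing more can be done
None
```

I felt both stops of the hub (about 31.5 mm apart), set it halfway and pressed the lock pin fully down. I then handed the job in at about 42 s with the arm clear; no verdict came back. My first grip closed on top of the hub, because the real fingertips sit about 32 mm above the reported TCP; I corrected for that and gripped again.

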